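# Swing down the stock-bin hatch with the hook pole

### The job

Open the raised stock bin on the soldering bench with the hook pole, not by hand: take the pole from its rest, push its side pin through the eye on the hatch and draw the hatch fully down, pulling gently and never forcing it. Then unhook and lay the pole back in its rest, leaving the hatch down and the other things on the bench where they are.

Things in the scene. Friction and masses are not known exactly. Their poses are not given: they have to be found in the camera images.
- pole: Loose hook pole, 120 g, level in its rest: 12 mm square bar from 116 mm behind to 146 mm ahead of its origin along its x; black grip sleeve 18 x 18 mm, 74 mm long, centred on the origin near the balance point (grip it across y). z up. At the front a steel pin, 8 mm thick, blunt-ended, stands out sideways along the pole's -y: an L-shaped hook lying in the level plane.
- hook_tip (a point): End of the pole's pin: at x +140, y -36, z 0 mm in the pole's frame; 30 mm of the pin stands free beside the bar. Axes as the pole's.
- rest_seat (a point): Where the pole's origin belongs in its rest, 41 mm above the bench; x along the seated pole towards its hook, z up. Fixed wooden rest: 10 mm base board and two notched blocks, 14 mm thick, 65 mm ahead of and behind this point, 40 mm wide; notches 20 mm wide, floor 35 mm and cheeks 48 mm above the bench.
- bin: Fixed grey steel stock bin on a raised stand, 300 mm wide, 200 mm deep, underside 163 mm and top 352 mm above the bench; origin on the bench under its middle, x into the bin from the hatch side, z up. The hatch is its front (-x). The pole, lying level along this x with its hook towards the hatch, stands on the eye plate's +y side and its pin goes through towards -y.
- hatch (a joint): Angle of the plywood hatch: 0 = shut (upright), 1.57 = fully down (level, against its stop); may start a few degrees ajar. Opening tips its top edge outward and down. The hinge is stiff: the hatch stays where it is left and takes about 0.4 N m (about 4 N at the eye) to turn.
- hatch_hinge (a point): Middle of the hatch's lower edge, on the level hinge line, 185 mm above the bench; does not shift. Its axes turn with the hatch: y along the hinge line, z along the hatch to its free edge (155 mm), x through the hatch into the bin; the hatch's outer face is at x -12 mm.
- eye_mid (a point): Middle of the eye's adjusting range: x -42, z +98 mm in hatch_hinge's axes, same axes. The eye is a steel plate, y -3 to +3 mm, 76 mm long along z, out to x -59 mm of the hinge, with a round 13 mm hole along y at its middle. Hole and plate are clamped up to 16 mm along z either side of this point: find it by touch or sight. The pin turns freely in it, so the pole can stay level.
- spool: Bystander: grey flanged spool standing on the bench, 56 mm across and 45 mm high, origin under its centre.
- jar: Bystander: amber jar with a steel lid, 48 mm across and 70 mm high, origin under its centre.
- driver: Bystander: screwdriver with a black handle lying on the bench, 160 mm long.
Mind the look-alikes: they are no part of the job. Of the things that look like the part that bears rest_seat, the largest one is meant.

How it is judged:
By the outcome, as a careful person would: the job done as asked, in the order asked, and still so for the second after the job is handed in, with the robot touching nothing.
It also fails if it takes over 72 s, if anything falls off the work surface, if the arm or the gripper's body presses on something with over 40 N, if the wrist force passes 120 N, or if a joint passes its speed limit or range.

### The arm

A 7-joint arm with a two-finger parallel gripper is mounted at the origin on the work surface. World frame = base frame: x ahead of the robot, y to its left, z up, the work surface at z = 0. Lengths are in m, angles in rad, forces in N, time in s.
With the tool pointing down it reaches from about 0.425 to 0.925 m from the base axis. Payload 6.8 kg.
Tool frame: the origin (TCP) lies between the finger pads; the fingertips stand 22 mm ahead of it and the grasp point (between the pads) lies 3 mm ahead of it (bot.tip_reach is the distance from the TCP to the fingertips, in m); z points along the fingers, x is the direction in which the jaws open and shut, and the axes are right-handed (so a half turn about z gives the same grasp; the last joint's range is limited). The gripper opens to 85 mm and grips with 20 to 120 N. Pads are 22 mm wide; open, the fingers measure 114 mm over their backs; the gripper's body (76 mm by 85 mm) begins 54 mm behind the grasp point. The pads swing forward as they close: fully open they stand 13 mm farther back than shut.
Start: joints at [-1.311, 0.477, 0.022, 1.555, -0.011, 1.109, -0.083], TCP at [0.243, 0.63, 0.253] pointing down, gripper open.
Joint ranges: [-2.96, 2.96], [-0.34, 2.1], [-1.41, 1.46], [0.24, 2.44], [-1.37, 4.51], [0.17, 1.92], [-2.96, 2.96]. Speed limits (rad/s): [2.39, 2.39, 3.14, 3.14, 3.14, 3.14, 3.14].

### API

Orientations are given as a unit quaternion [w, x, y, z].
In Python, from station import bot gives the robot as it stands.
- The arm moves only by the tool step_arm, never from a script. Its argument "targets" is a list of rows, each a list of 5 numbers: the shift along the tool's x, y, z in mm, then the turn about the tool's z in degrees, then the closure, from 0 (fully open) to 1 (shut). In form: [[dx, dy, dz, spin, jaw], ...]. A call has 1 to 20 rows; each row is the pose to reach, as a shift and turn from the pose commanded when the call began, along the tool's axes at that moment; what a row does not reach only later rows make up. A row lasts 1/12 s, in which the tool goes at most 41.7 mm and 7.16 degrees, less where a joint would pass 70% of its speed; a pose out of reach is approached as far as the arm can. A call with a gripper value outside its range is refused whole. The fingers move at their own pace and stop on an object; "newtons" is the grip in N (left out, the last holds). Time passes only in rows, so rows that repeat a pose let the fingers close. It gives the time, the measured TCP pose, the force and the opening at its end, in the units of the state.
- bot.get_obs(): the state, without advancing time (a new reading comes with each control period).
- bot.read_camera(name): name is "scene" or "top"; returns a dict with "frame" (400x640x3 uint8, red, green, blue), "z_map" (400x640 float32, m along the optical axis (not along the pixel's ray), 0 where there is no reading), "fov_y" (degrees; the focal length in pixels is half the picture's height over the tangent of half this angle, whatever the lens; pixels are square), "cx", "cy" (the principal point, pixels), "distortion" ([k1, k2, p1, p2, k3] as OpenCV has them; the pictures are not rectified), "R" (3x3) and "t" (3): a world point X has camera coordinates R X + t. Camera axes: x right, y down, z forward; pixel columns grow to the right and rows downward; lengths in m; the calibration is good to about 2 mm. A picture is of the moment at which its call begins.
- bot.hand_in(): hands the job in, once; it reports no verdict.
The state is a dict: "t": time; "q": joint angles; "joint_vel": joint speeds; "joint_torque": joint torques, N m; "eef_pos": TCP position; "tool_rot": TCP orientation; "contact_force": force on the tool from outside, world axes, zero at the start; "torque": the same for the moment, N m; "gripper_width": opening from 0.0 (shut) to 1.0 (fully open).
Only numpy, scipy, OpenCV 4.12 (cv2) and the standard library are available. Lean on these libraries where they do the work, as an engineer would, in place of code of your own. Each camera call takes 0.05 s, during which the arm holds its last target.

## Working session

There is one attempt and no reset: what is moved stays moved. The work goes in short steps, Python scripts to look and compute and a tool call to move; the robot and the scene stay as the last step left them, time stands still between calls to the robot, and variables do not carry over. Pictures are saved under pics/ and viewed, and the job is handed in when it is done.

Besides the shell and the picture viewer there is one more tool, called after "Call:" by a JSON object that holds its "fn" and its "kwargs", one argument or row to a line. step_arm: Moves the arm, as the interface text tells. Its arguments: {"type":"object","properties":{"targets":{"type":"array"},"newtons":{"type":"number"}},"required":["targets"]}

```bash
mkdir -p pics; ls; python3 - <<'E'
from station import bot
import cv2,numpy as np
print(bot.get_obs())
for n in("scene","top"):
    d=bot.read_camera(n); cv2.imwrite(f"pics/{n}0.png",d["frame"][:,:,::-1]); np.savez(f"{n}0.npz",**{k:v for k,v in d.items()})
    print(n,d["fov_y"],d["cx"],d["cy"],d["distortion"],d["R"],d["t"])
E
```

```text
pics
{'t': 0.0, 'q': array([-1.31109611,  0.47781229,  0.02231498,  1.55646404, -0.0115461 ,
        1.1093109 , -0.08311428]), 'joint_vel': array([ 6.69013654e-04,  1.33509688e-03,  7.38257289e-05, -7.50981381e-05,
        9.35988630e-05, -6.71232788e-04,  8.35444156e-04]), 'joint_torque': array([-5.04030359e-04, -5.96450293e+01,  1.60756666e+00, -2.81197554e+01,
        1.23694714e-02,  9.38244833e-03,  3.84528548e-06]), 'eef_pos': array([0.24248866, 0.6293347 , 0.25231171]), 'tool_rot': array([ 5.63843578e-04,  8.24486028e-01,  5.65881540e-01, -7.44504192e-04]), 'contact_force': array([ 0.3193158 ,  0.71787009, -0.0041624 ]), 'torque': array([-0.0010926 , -0.0298169 ,  0.01496211]), 'gripper_width': 1.004400087177811}
scene 43.31902976846489 319.12197853645176 194.7812625697862 [-0.08054161  0.          0.          0.          0.        ] [[ 0.26449856  0.9642764  -0.01454393]
 [ 0.74581926 -0.21409064 -0.63080808]
 [-0.61138707  0.15600069 -0.77580258]] [-0.07468163 -0.24244016  1.70691261]
top 46.635377247650574 322.90423582869494 203.59169087181408 [0.04726503 0.         0.         0.         0.        ] [[-0.016726   -0.99975802 -0.01428752]
 [-0.99577781  0.01794596 -0.09002501]
 [ 0.09025963  0.01272144 -0.99583702]] [-0.00649126  0.50649972  1.62605715]
```

View pics/scene0.png

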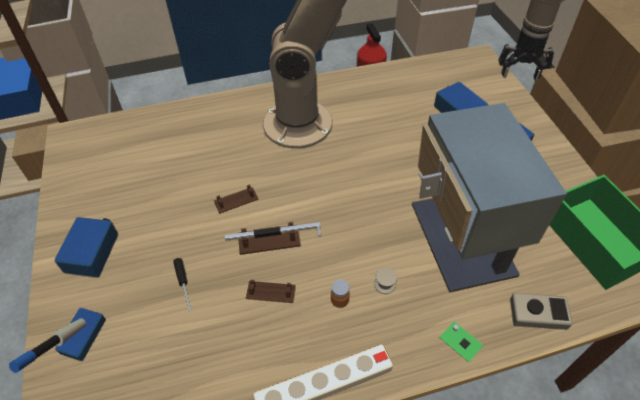

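View pics/top0.png

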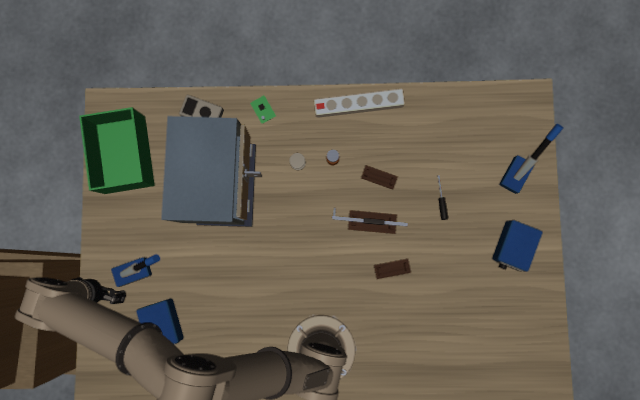

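```bash
cat > h.py <<'E'
import numpy as np,cv2
def load(n): return dict(np.load(n+".npz"))
def K(d):
    f=200/np.tan(np.radians(float(d["fov_y"]))/2); return np.array([[f,0,float(d["cx"])],[0,f,float(d["cy"])],[0,0,1]])
def ray(d,uv):
    p=cv2.undistortPoints(np.array([[uv]],float),K(d),d["distortion"])[0,0]
    R,t=d["R"],d["t"]; return -R.T@t, R.T@np.array([p[0],p[1],1.])
def onz(d,uv,z):
    c,r=ray(d,uv); return c+r*(z-c[2])/r[2]
def tri(d1,a,d2,b):
    c1,r1=ray(d1,a);c2,r2=ray(d2,b)
    s=np.linalg.lstsq(np.c_[r1,-r2],c2-c1,rcond=None)[0]
    p,q=c1+s[0]*r1,c2+s[1]*r2
    return (p+q)/2,np.linalg.norm(p-q)
def proj(d,X):
    return cv2.projectPoints(np.array(X,float).reshape(-1,3),cv2.Rodrigues(d["R"])[0],d["t"],K(d),d["distortion"])[0].reshape(-1,2)
def zpt(d,u,v):
    z=float(d["z_map"][v,u]); c,r=ray(d,(u,v)); return c+r*z
def crop(d,x0,y0,x1,y1,s,fn): 
    cv2.imwrite(fn,cv2.resize(d["frame"][y0:y1,x0:x1,::-1],None,fx=s,fy=s,interpolation=cv2.INTER_CUBIC))
E
python3 - <<'E'
from h import *
s,t=load("scene0"),load("top0")
crop(s,210,180,340,310,6,"pics/s_rest.png")
crop(t,320,150,450,290,5,"pics/t_rest.png")
crop(s,400,100,570,290,4,"pics/s_bin.png")
crop(t,150,100,280,240,5,"pics/t_bin.png")
E
```

```text
(no output)
```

View pics/s_rest.png

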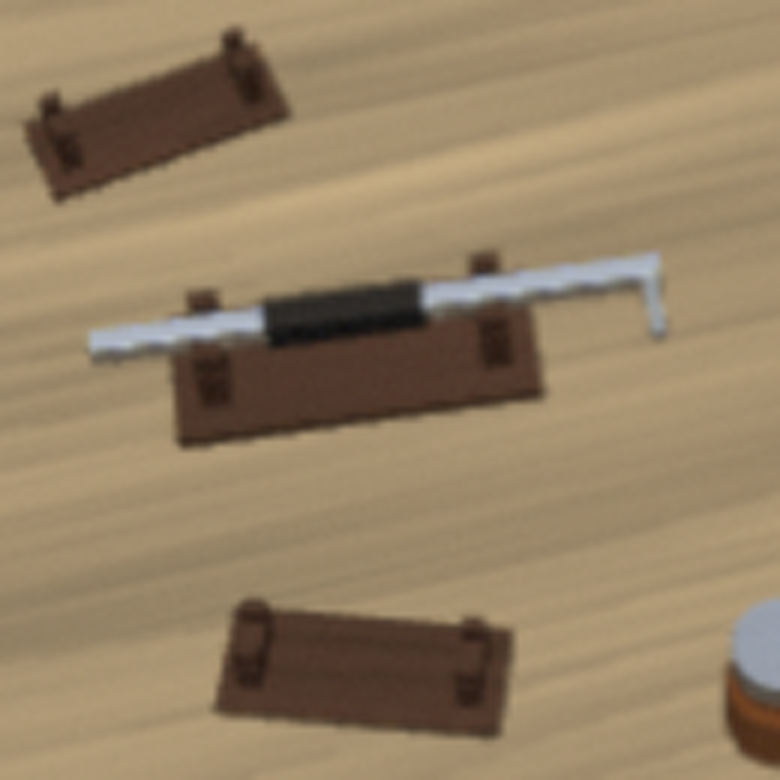

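View pics/t_rest.png

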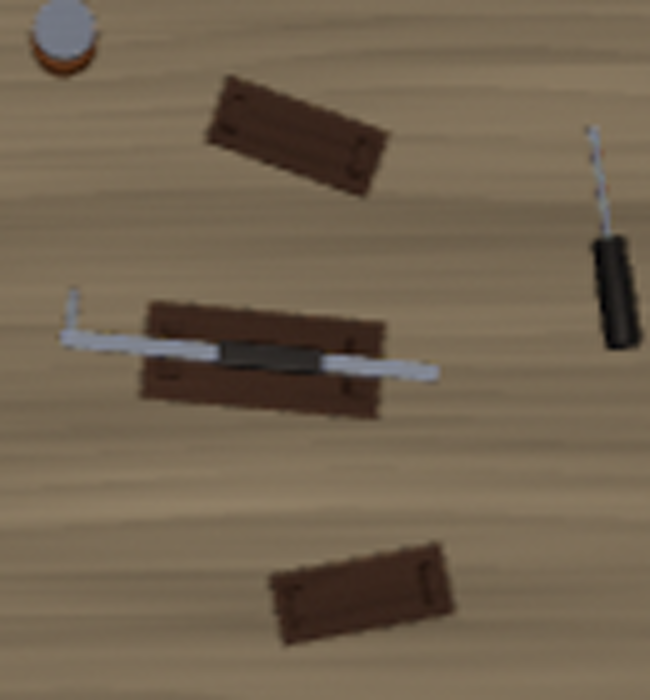

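View pics/s_bin.png

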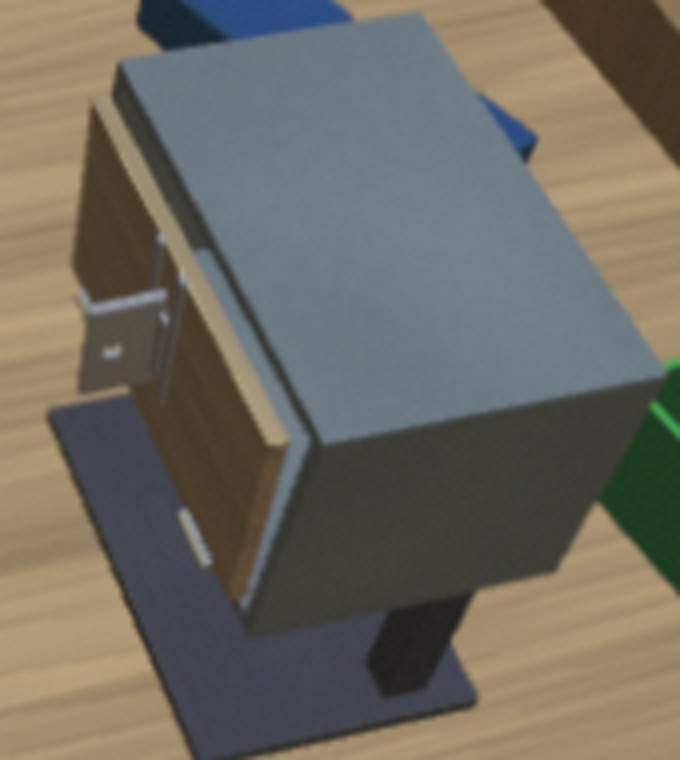

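View pics/t_bin.png

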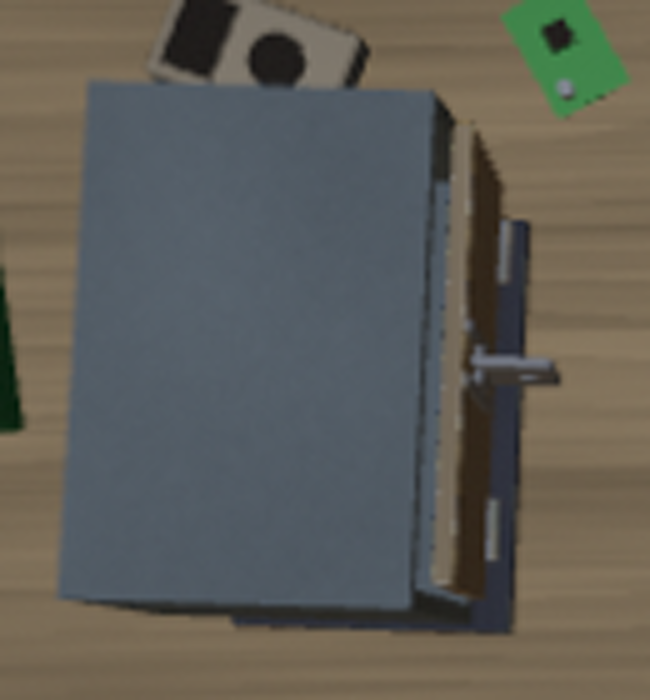

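```bash
python3 - <<'E'
from h import *
np.set_printoptions(precision=4,suppress=True)
s,t=load("scene0"),load("top0")
S=lambda x,y:(400+(x+.5)/4-.5,100+(y+.5)/4-.5)
T=lambda x,y:(150+(x+.5)/5-.5,100+(y+.5)/5-.5)
print("bin top corners scene");
cs=[onz(s,S(*p),.352) for p in[(120,63),(422,13),(666,374),(322,443)]]; print(np.array(cs))
print("top");ct=[onz(t,T(*p),.352) for p in[(412,610),(60,597),(90,82),(436,94)]]; print(np.array(ct))
for c in(cs,ct): print([np.linalg.norm(c[i]-c[(i+1)%4]) for i in range(4)])
# hatch top edge corners
for a,b in[((92,105),(436,585)),((282,443),(462,122))]: print("hatch outer top", tri(s,S(*a),t,T(*b)))
print("eye plate outer top tri",tri(s,S(80,298),t,T(556,372)))
# pole
P=lambda x,y:(210+(x+.5)/6-.5,180+(y+.5)/6-.5)
Q=lambda x,y:(320+(x+.5)/5-.5,150+(y+.5)/5-.5)
for n,a,b in[("tip",(659,332),(73,292)),("rear",(92,347),(437,373)),("front",(658,258),(64,338)),("sleeveR",(268,320),(323,363)),("sleeveF",(423,303),(220,352))]:
    print(n,tri(s,P(*a),t,Q(*b)),onz(s,P(*a),.041),onz(t,Q(*b),.041))
for n,d in(("s",s),("t",t)): print(n,-d["R"].T@d["t"])
# bystanders
print("spool",onz(t,(297.5,160),.045),"jar",onz(t,(333,155.5),.07))
E
```

```text
bin top corners scene
[[0.4352 0.2393 0.352 ]
 [0.4434 0.4395 0.352 ]
 [0.7397 0.4237 0.352 ]
 [0.73   0.2244 0.352 ]]
top
[[0.4299 0.239  0.352 ]
 [0.4409 0.4378 0.352 ]
 [0.7382 0.4242 0.352 ]
 [0.7279 0.225  0.352 ]]
[np.float64(0.20041238730454936), np.float64(0.2967665623647832), np.float64(0.1995478518653779), np.float64(0.2952195521254888)]
[np.float64(0.19915232121925747), np.float64(0.2975812367379408), np.float64(0.1994654241228429), np.float64(0.29835752874868987)]
hatch outer top (array([0.4438, 0.2256, 0.3295]), np.float64(0.008809425119838022))
hatch outer top (array([0.7151, 0.2127, 0.3375]), np.float64(0.00021975452454562158))
eye plate outer top tri (array([0.5712, 0.1628, 0.3103]), np.float64(0.00016120941558284935))
tip (array([ 0.4886, -0.055 ,  0.0389]), np.float64(0.00021326814497400336)) [ 0.4899 -0.0555  0.041 ] [ 0.4884 -0.0549  0.041 ]
rear (array([ 0.4274, -0.3063,  0.041 ]), np.float64(0.002266304489539956)) [ 0.4277 -0.3052  0.041 ] [ 0.4273 -0.3074  0.041 ]
front (array([ 0.4558, -0.0472,  0.0496]), np.float64(0.0014453138582665697)) [ 0.45  -0.045  0.041] [ 0.4562 -0.048   0.041 ]
sleeveR (array([ 0.4358, -0.2267,  0.0428]), np.float64(0.0031432661282128262)) [ 0.4349 -0.2251  0.041 ] [ 0.4356 -0.2284  0.041 ]
sleeveF (array([ 0.4447, -0.1559,  0.0409]), np.float64(0.001988484041710401)) [ 0.445  -0.1549  0.041 ] [ 0.4445 -0.1569  0.041 ]
s [ 1.2442 -0.2462  1.1702]
t [ 0.3575 -0.0363  1.6648]
spool [0.6607 0.0717 0.045 ] jar [ 0.6695 -0.0538  0.07  ]
```

```bash
python3 - <<'E'
from h import *
s,t=load("scene0"),load("top0")
crop(s,415,165,445,205,20,"pics/s_eye.png")
crop(t,235,155,270,190,20,"pics/t_eye.png")
print(s["frame"][183:194,422:436].sum(2))
E
```

```text
[[231 229 228 229 231 230 230 239 234 231 230 235 233 229]
 [231 230 232 226 233 231 233 234 231 229 233 234 233 230]
 [227 227 230 228 234 232 235 265 244 229 227 231 232 231]
 [227 230 232 236 284 267 297 341 272 230 227 232 236 229]
 [226 230 232 273 376 406 411 406 302 239 230 232 231 226]
 [228 230 230 291 405 447 425 375 281 236 229 230 229 227]
 [230 228 232 255 317 339 315 284 241 231 229 225 233 225]
 [225 227 229 230 239 240 238 238 223 223 232 229 226 227]
 [229 221 226 226 229 232 227 227 222 227 228 228 226 230]
 [227 223 228 226 228 229 226 227 224 223 228 228 225 227]
 [226 230 225 225 227 225 227 224 230 226 227 228 226 224]]
```

View pics/s_eye.png

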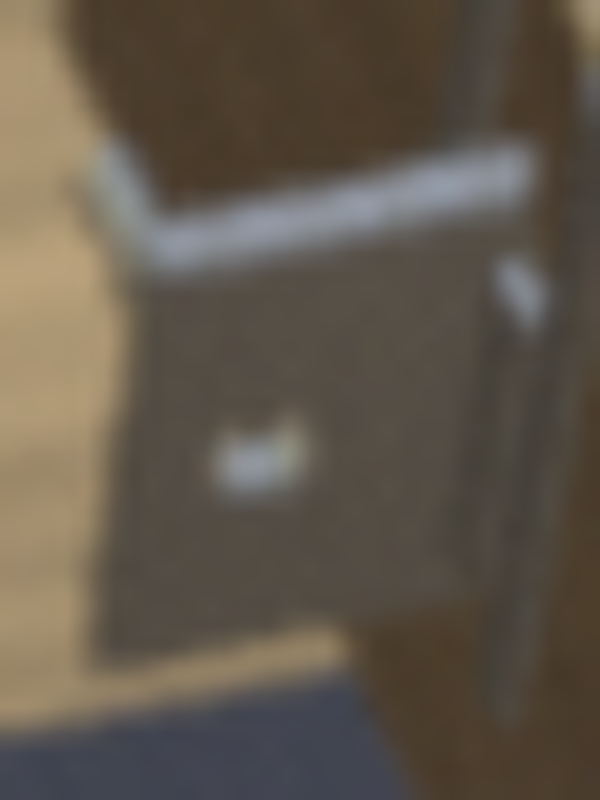

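View pics/t_eye.png

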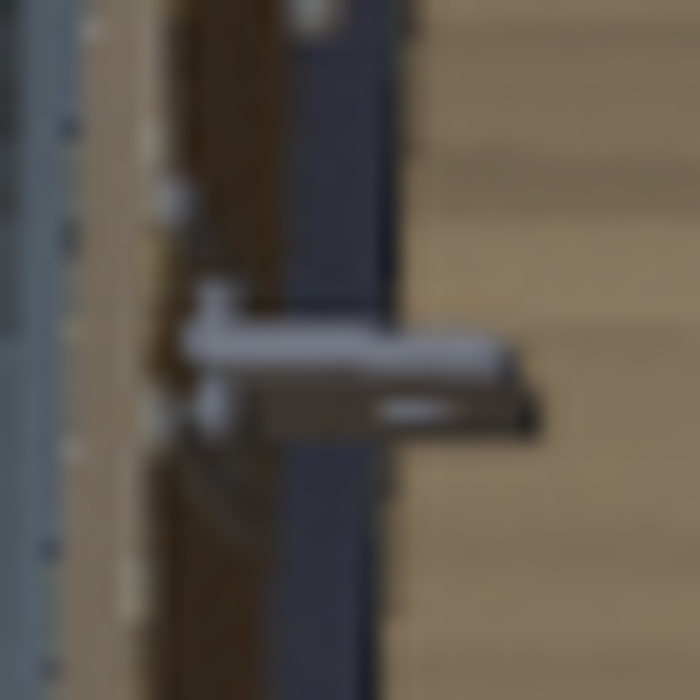

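```bash
python3 - <<'E'
from h import *
np.set_printoptions(precision=4,suppress=True)
s,t=load("scene0"),load("top0")
S=lambda x,y:(415+(x+.5)/20-.5,165+(y+.5)/20-.5)
T=lambda x,y:(235+(x+.5)/20-.5,155+(y+.5)/20-.5)
# bin frame from averaged corners
c=(np.array([[0.4352,0.2393],[0.4434,0.4395],[0.7397,0.4237],[0.73,0.2244]])+np.array([[0.4299,0.239],[0.4409,0.4378],[0.7382,0.4242],[0.7279,0.225]]))/2
ctr=c.mean(0); xd=(c[1]+c[2]-c[0]-c[3]);xd/=np.linalg.norm(xd)
yd_=(c[0]+c[1]-c[2]-c[3]); yd_/=np.linalg.norm(yd_)
a1=np.arctan2(xd[1],xd[0]);a2=np.arctan2(yd_[1],yd_[0])-np.pi/2
print("ctr",ctr,np.degrees([a1,a2]))
a=(a1+2*(a2%(2*np.pi)))/3; print(np.degrees(a))
X=np.array([np.cos(a),np.sin(a),0]);Y=np.array([-np.sin(a),np.cos(a),0]);C=np.r_[ctr,0]
B=lambda p:np.array([(p-C)@X,(p-C)@Y,p[2]])
def plane(d,uv,y):
    o,r=ray(d,uv); k=(y-(o-C)@Y)/(r@Y); return B(o+k*r)
print("hole via scene y=-3:",plane(s,S(258,455),-.003),"bottom y0",plane(s,S(250,465),0))
print("hole bottom via top y=0",plane(t,T(415,410),0))
p,e=tri(s,S(250,465),t,T(415,410));print("tri bore bottom",p,B(p),e)
for n,q,w in[("outer top corner far(-y)",S(150,265),T(500,345)),("outer top, top mid",S(145,245),T(505,355))]:
    p,e=tri(s,q,t,w);print(n,p,B(p),e)
print("lower outer corner scene y-3",plane(s,S(95,665),-.003),"upper",plane(s,S(145,265),-.003), "top view lower y+3",plane(t,T(540,430),.003),"upper y3",plane(t,T(515,372),.003),"top inner", plane(s,S(525,170),-.003))
# depth on hatch/eye in scene
for u,v in[(421,180),(424,192),(422,186),(436,178)]:
    print("zmap",(u,v),B(zpt(s,u,v)))
# hatch
S4=lambda x,y:(400+(x+.5)/4-.5,100+(y+.5)/4-.5)
for q in[(285,440),(232,598),(92,105),(75,268),(272,470),(245,560)]: 
  u,v=S4(*q); print("hatch",q,plane(s,(u,v),-.15 if q[0]>200 else .15), B(zpt(s,int(round(u-1)),int(round(v)))))
np.savez("bin.npz",a=a,C=C)
E
```

```text
ctr [0.5857 0.3316] [87.186  87.1867]
87.18647938728705
hole via scene y=-3: [-0.1473 -0.003   0.2683] bottom y0 [-0.1462 -0.      0.2627]
hole bottom via top y=0 [-0.1422 -0.      0.2448]
tri bore bottom [0.5763 0.1871 0.2597] [-0.1448  0.0022  0.2597] 0.000224201751994455
outer top corner far(-y) [0.5787 0.1669 0.3046] [-0.1649 -0.0011  0.3046] 0.0010700605278316023
outer top, top mid [0.577  0.1663 0.3064] [-0.1656  0.0005  0.3064] 0.00028374284585248
lower outer corner scene y-3 [-0.1623 -0.003   0.2334] upper [-0.1671 -0.003   0.3073] top view lower y+3 [-0.1622  0.003   0.2481] upper y3 [-0.167   0.003   0.3066] top inner [-0.1219 -0.003   0.312 ]
zmap (421, 180) [-0.1648  0.0025  0.2927]
zmap (424, 192) [-0.1522 -0.001   0.25  ]
zmap (422, 186) [-0.1614 -0.0019  0.2755]
zmap (436, 178) [-0.1293 -0.0003  0.2936]
hatch (285, 440) [-0.1231 -0.15    0.3622] [-0.1133 -0.1352  0.3391]
hatch (232, 598) [-0.1204 -0.15    0.215 ] [-0.1096 -0.134   0.1877]
hatch (92, 105) [-0.1106  0.15    0.316 ] [ 0.0493  0.4622 -0.0031]
hatch (75, 268) [-0.0998  0.15    0.1643] [-0.0334  0.2831  0.0035]
hatch (272, 470) [-0.1245 -0.15    0.3371] [-0.1148 -0.1355  0.3156]
hatch (245, 560) [-0.121  -0.15    0.2533] [-0.1113 -0.1352  0.2273]
```

```bash
python3 - <<'E'
from h import *
from scipy.optimize import least_squares
np.set_printoptions(precision=4,suppress=True)
s,t=load("scene0"),load("top0")
P=lambda x,y:(210+(x+.5)/6-.5,180+(y+.5)/6-.5)
Q=lambda x,y:(320+(x+.5)/5-.5,150+(y+.5)/5-.5)
# top view mask-based pole axis: sleeve (dark) and bar (bright) in top crop
f=t["frame"].astype(int); g=f[200:235,325:415]
br=(g.min(2)>125); ys,xs=np.nonzero(br); print(len(xs))
pts=np.array([onz(t,(325+x,200+y),.047)[:2] for x,y in zip(xs,ys)])
m=pts[:,1]<-.06
l=cv2.fitLine(pts[m].astype(np.float32),cv2.DIST_HUBER,0,.001,.001).ravel();print("axis",l,"azim",np.degrees(np.arctan2(l[1],l[0])),pts[m][:,1].min(),pts[:,1].max())
obs=[(140,-36,.043,(659,332),(73,292)),(-116,0,.043,(92,347),(437,373)),(-37,0,.041,(268,318),(323,364)),(37,0,.041,(423,304),(220,352))]
def res(p):
    a=p[2];r=[]
    for x,y,z,ps,pt in obs:
        X=[p[0]+(x*np.cos(a)-y*np.sin(a))/1e3,p[1]+(x*np.sin(a)+y*np.cos(a))/1e3,z]
        r+=list(proj(s,X)[0]-P(*ps))+list(proj(t,X)[0]-Q(*pt))
    return r
r=least_squares(res,[.44,-.19,1.47]);print(r.x,np.degrees(r.x[2]),r.fun)
E
```

```text
131
axis [ 0.1064  0.9943  0.4409 -0.1825] azim 83.889694 -0.3030903362525353 -0.049986647914826654
[ 0.4398 -0.1908  1.4655] 83.96503332463155 [ 0.0631 -0.3333  0.1304 -0.5777 -0.498  -0.3823 -0.2628 -0.1044 -0.831
  0.8215 -0.2425 -0.2799  0.2185 -0.6247 -0.8089  0.2548]
```

Call:
{"fn": "step_arm", "kwargs": {
  "targets": [
    [0,0,-40,0,0],
    [0,0,-80,0,0],
    [0,0,-120,0,0],
    [0,0,-160,0,0],
    [0,0,-160,0,0]
  ]
}}

```text
t: 0.52
eef_pos: [0.2436, 0.6321, 0.4228]
tool_rot: [-0.004, 0.825, 0.566, 0.005]
contact_force: [0.6, -0.1, 0.2]
gripper_width: 0.996
```

Call:
{"fn": "step_arm", "kwargs": {
  "targets": [
    [-30,25,0,4,0],
    [-60,51,0,8,0],
    [-90,77,0,12,0],
    [-120,103,0,16,0],
    [-150,128,0,20,0],
    [-180,154,0,24,0],
    [-210,180,0,28,0],
    [-240,206,0,32,0],
    [-266,228,0,36,0],
    [-295,253,0,40,0],
    [-324,278,0,44,0],
    [-353,303,0,48,0],
    [-382,328,0,52,0],
    [-411,353,0,56,0],
    [-440,378,0,60,0],
    [-467,402,0,64,0]
  ]
}}

```text
t: 1.85
eef_pos: [0.4498, 0.0471, 0.413]
tool_rot: [-0.0, 0.999, 0.041, -0.0]
contact_force: [0.2, 1.1, -0.7]
gripper_width: 1.005
```

Call:
{"fn": "step_arm", "kwargs": {
  "targets": [
    [0,0,0,0,0]
  ]
}}

```text
t: 1.93
eef_pos: [0.4512, 0.042, 0.4133]
tool_rot: [0.001, 0.999, 0.036, 0.001]
contact_force: [0.3, 0.2, 0.1]
gripper_width: 0.999
```

Call:
{"fn": "step_arm", "kwargs": {
  "targets": [
    [-5,40,0,2,0],
    [-10,80,0,4,0],
    [-15,118,10,6,0],
    [-20,157,40,8,0],
    [-25,196,75,10,0],
    [-29,234,110,10.5,0],
    [-29,234,150,10.5,0],
    [-29,234,190,10.5,0],
    [-29,234,230,10.5,0],
    [-29,234,270,10.5,0],
    [-29,234,293,10.5,0],
    [-29,234,293,10.5,0],
    [-29,234,293,10.5,0],
    [-29,234,293,10.5,0]
  ]
}}

```text
t: 3.1
eef_pos: [0.442, -0.1866, 0.1219]
tool_rot: [0.0, 0.999, -0.049, 0.001]
contact_force: [0.5, 0.2, 1.0]
gripper_width: 0.999
```

```bash
python3 - <<'E'
from station import bot
from h import *
np.set_printoptions(precision=4,suppress=True)
o=bot.get_obs();print(o["eef_pos"],o["tool_rot"],2*np.degrees(np.arctan2(o["tool_rot"][2],o["tool_rot"][1])),o["contact_force"],o["q"],o["t"])
d=bot.read_camera("scene");crop(d,190,160,350,290,5,"pics/s1.png")
E
```

```text
[ 0.442  -0.1866  0.1219] [ 0.0002  0.9988 -0.0488  0.0009] -5.589722785052044 [0.5286 0.2359 1.0116] [-0.3035  0.422   0.7102  2.1645 -0.431   0.6937  0.6035] 3.1
```

View pics/s1.png

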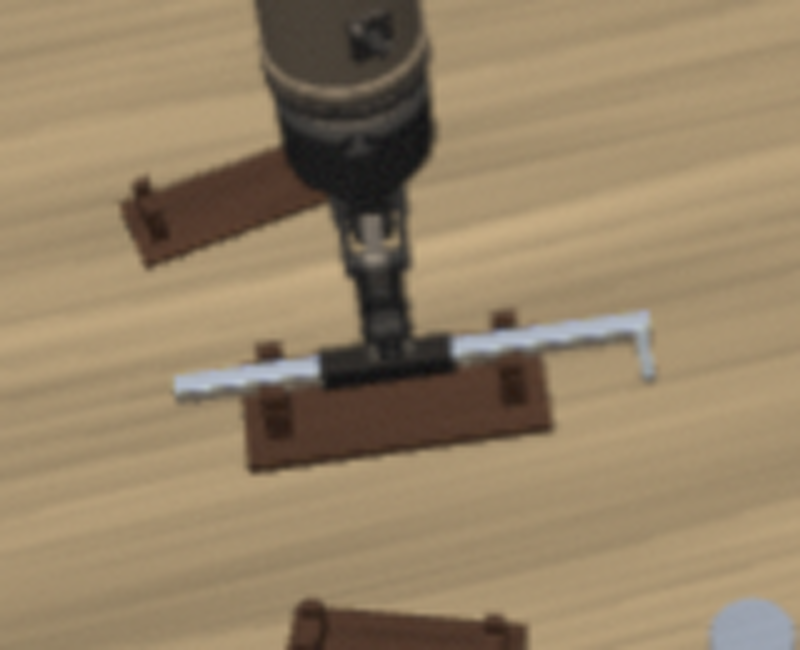

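Call:
{"fn": "step_arm", "kwargs": {
  "targets": [
    [-2,4,25,0.5,0],
    [-2,4,50,0.5,0],
    [-2,4,70,0.5,0],
    [-2,4,78,0.5,0],
    [-2,4,78,0.5,0],
    [-2,4,78,0.5,0]
  ]
}}

```text
t: 3.65
eef_pos: [0.44, -0.1902, 0.0439]
tool_rot: [0.0, 0.999, -0.053, 0.001]
contact_force: [-0.2, -0.5, 0.2]
gripper_width: 0.999
```

Call:
{"fn": "step_arm", "kwargs": {
  "targets": [
    [0,0,0,0,0.4],
    [0,0,0,0,0.6],
    [0,0,0,0,0.7],
    [0,0,0,0,0.8],
    [0,0,0,0,0.9],
    [0,0,0,0,1],
    [0,0,0,0,1],
    [0,0,0,0,1],
    [0,0,0,0,1],
    [0,0,0,0,1]
  ],
  "newtons": 40
}}

```text
t: 4.48
eef_pos: [0.4389, -0.1899, 0.0426]
tool_rot: [-0.0, 0.999, -0.053, 0.0]
contact_force: [-0.9, 1.3, 6.0]
gripper_width: 0.206
```

Call:
{"fn": "step_arm", "kwargs": {
  "targets": [
    [0,0,0,0,1],
    [0,0,-10,0,1],
    [0,0,-30,0,1],
    [0,0,-60,0,1],
    [0,0,-80,0,1],
    [0,0,-80,0,1],
    [0,0,-80,0,1],
    [0,0,-80,0,1]
  ],
  "newtons": 110
}}

```text
t: 5.15
eef_pos: [0.4383, -0.1894, 0.1219]
tool_rot: [-0.0, 0.999, -0.053, -0.0]
contact_force: [-0.0, 1.1, -1.1]
gripper_width: 0.192
```

```bash
python3 - <<'E'
from station import bot
from h import *
np.set_printoptions(precision=4,suppress=True)
o=bot.get_obs();print(o["eef_pos"],o["tool_rot"],2*np.degrees(np.arctan2(o["tool_rot"][2],o["tool_rot"][1])),o["contact_force"],o["torque"],o["gripper_width"],o["t"])
for n in("scene","top"):
    d=bot.read_camera(n);np.savez(n+"1.npz",**d)
crop(load("scene1"),190,140,350,270,5,"pics/s2.png");crop(load("top1"),310,180,450,260,5,"pics/t2.png")
E
```

```text
[ 0.4383 -0.1894  0.1219] [-0.0002  0.9986 -0.0528 -0.0003] -6.050838846016999 [-0.021   1.0987 -1.0781] [ 0.0027 -0.0047 -0.0094] 0.1917229367377568 5.15
```

View pics/s2.png

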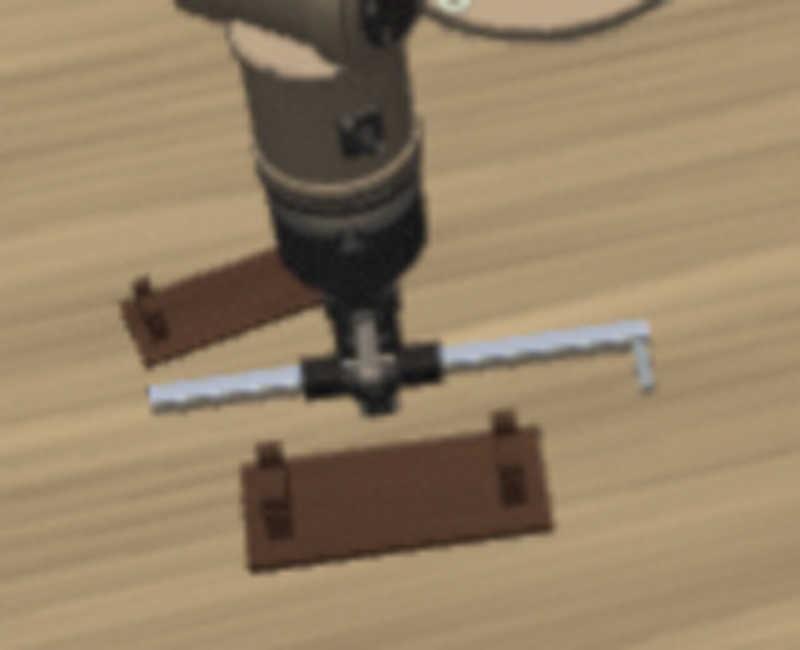

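View pics/t2.png

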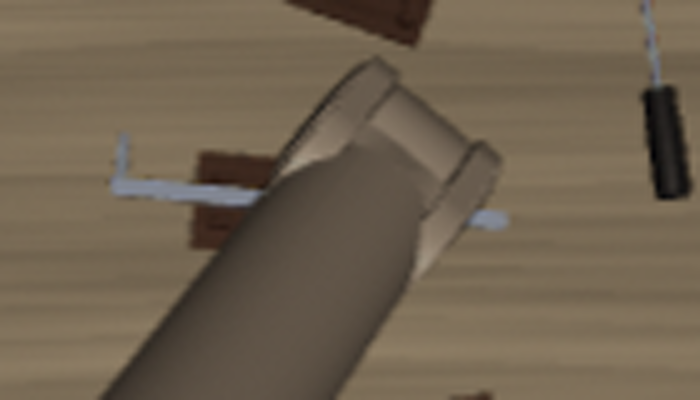

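```bash
python3 - <<'E'
from h import *
from scipy.optimize import least_squares
np.set_printoptions(precision=4,suppress=True)
s,t=load("scene1"),load("top1")
P=lambda x,y:(190+(x+.5)/5-.5,140+(y+.5)/5-.5)
Q=lambda x,y:(310+(x+.5)/5-.5,180+(y+.5)/5-.5)
obs=[(140,-36,0,(647,388),(122,136)),(-116,0,0,(152,398),(507,221)),(140,0,4,(640,333),(122,185)),(-37,0,0,(303,378),None),(37,0,0,(440,362),None)]
for o in obs:
    if o[4]: print(o[:3],tri(s,P(*o[3]),t,Q(*o[4])))
def res(p):
    a,b=p[3],p[4];r=[]
    ex=np.array([np.cos(a)*np.cos(b),np.sin(a)*np.cos(b),np.sin(b)]);ey=np.array([-np.sin(a),np.cos(a),0]);ez=np.cross(ex,ey)
    for x,y,z,ps,pt in obs:
        X=p[:3]+(x*ex+y*ey+z*ez)/1e3
        r+=list(proj(s,X)[0]-P(*ps))
        if pt: r+=list(proj(t,X)[0]-Q(*pt))
    return r
r=least_squares(res,[.438,-.19,.12,1.47,0]);print(r.x,np.degrees(r.x[3:]),r.fun)
E
```

```text
(140, -36, 0) (array([ 0.4863, -0.054 ,  0.1164]), np.float64(0.00105138389443265))
(-116, 0, 0) (array([ 0.4251, -0.3059,  0.1214]), np.float64(0.002517670890205058))
(140, 0, 4) (array([ 0.4536, -0.0511,  0.1215]), np.float64(0.0034525120308412896))
[ 0.4374 -0.1901  0.1194  1.4662 -0.0187] [84.0082 -1.0693] [ 0.092   0.413   0.3579 -0.4352 -0.3155 -0.0214 -0.5195 -0.0971 -0.7171
 -0.3008 -0.5761  0.3896 -0.2082  0.1362  0.5472 -0.2397]
```

Call:
{"fn": "step_arm", "kwargs": {
  "targets": [
    [0,0,-30,0,1],
    [0,0,-65,0,1],
    [5,-15,-100,-1,1],
    [10,-45,-130,-2,1],
    [15,-75,-150,-3,1],
    [20,-105,-150,-3.2,1],
    [25,-135,-150,-3.2,1],
    [30,-165,-150,-3.2,1],
    [35,-190,-150,-3.2,1],
    [40,-205,-150,-3.2,1],
    [40,-205,-150,-3.2,1],
    [40,-205,-150,-3.2,1],
    [40,-205,-150,-3.2,1],
    [40,-205,-150,-3.2,1]
  ]
}}

```text
t: 6.42
eef_pos: [0.4997, 0.0079, 0.2721]
tool_rot: [0.0, 1.0, -0.027, -0.0]
contact_force: [-0.2, -0.6, -0.3]
gripper_width: 0.193
```

```bash
cat > st.py <<'E'
from station import bot
from h import *
np.set_printoptions(precision=4,suppress=True)
b=np.load("bin.npz");a=float(b["a"]);C=b["C"];X=np.array([np.cos(a),np.sin(a),0]);Y=np.array([-np.sin(a),np.cos(a),0])
B=lambda p:np.array([(p-C)@X,(p-C)@Y,p[2]])
def st():
    o=bot.get_obs();print("t",o["t"],"tcp",o["eef_pos"],"az",2*np.degrees(np.arctan2(o["tool_rot"][2],o["tool_rot"][1])),"bin",B(o["eef_pos"]),"F",o["contact_force"],"M",o["torque"],o["gripper_width"]);return o
def snap(k):
    for n in("scene","top"): np.savez(f"{n}{k}.npz",**bot.read_camera(n))
E
python3 - <<'E'
from st import *
st();snap(2)
crop(load("scene2"),320,120,480,250,5,"pics/s3.png");crop(load("top2"),230,120,390,250,5,"pics/t3.png")
E
```

```text
t 6.4167 tcp [0.4997 0.0079 0.2721] az -3.0390113863168478 bin [-0.3275  0.0699  0.2721] F [-0.1598 -0.6278 -0.3196] M [-0.0318 -0.0206 -0.0256] 0.19296074426553128
```

View pics/s3.png

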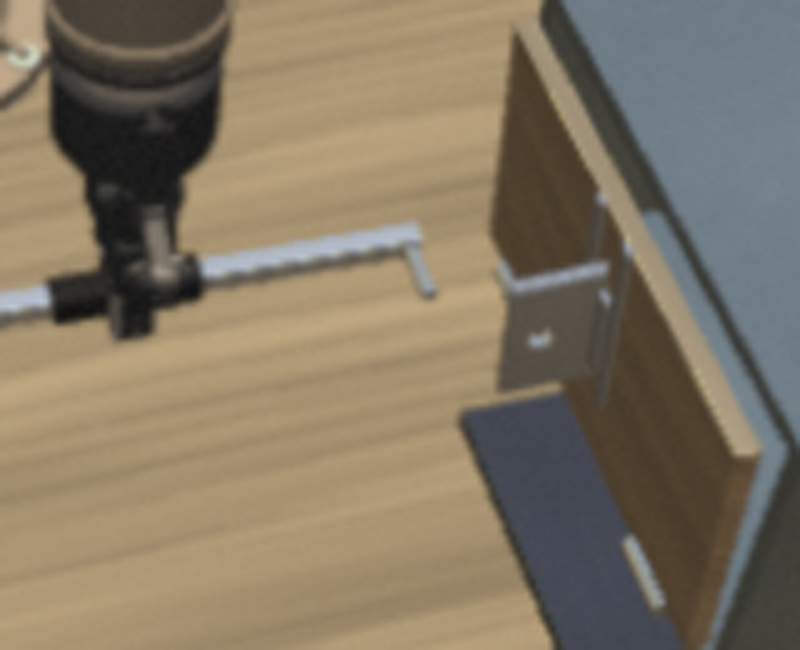

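View pics/t3.png

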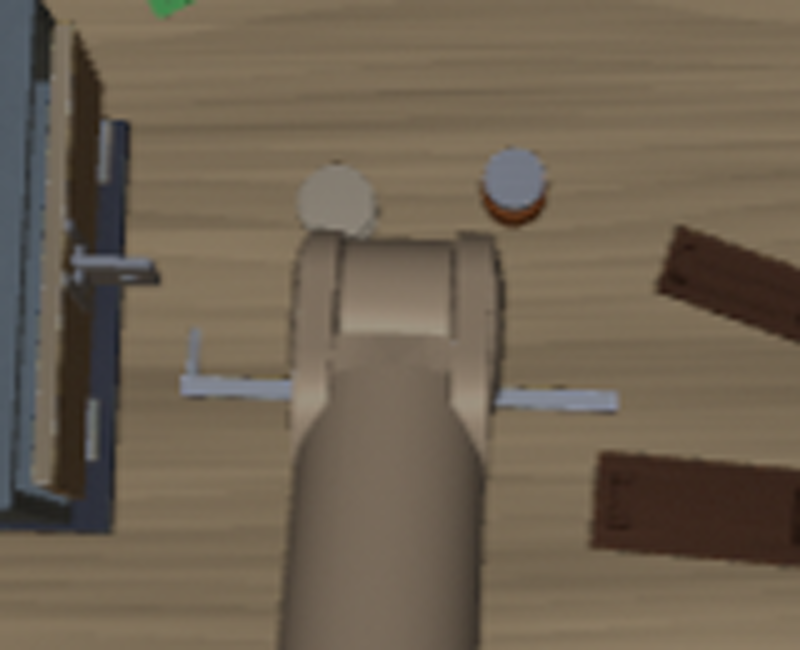

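```bash
python3 - <<'E'
from st import *
s,t=load("scene2"),load("top2")
P=lambda x,y:(320+(x+.5)/5-.5,120+(y+.5)/5-.5)
Q=lambda x,y:(230+(x+.5)/5-.5,120+(y+.5)/5-.5)
tcp=np.array([.4997,.0079,.2721])
for n,q,w in[("tip",(431,293),(195,331)),("pin root/bar",(409,240),(193,385)),("rear",None,(618,402)),("bore bottom",(540,341),(141,270))]:
    if q:
        p,e=tri(s,P(*q),t,Q(*w));print(n,p,B(p),e,"rel tcp",B(p)-B(tcp))
    else:
        p=onz(t,Q(*w),.27);print(n,p,B(p)-B(tcp))
# z-map near the tip
for u,v in[(405,177),(404,175),(403,171),(402,168)]:
    print((u,v),B(zpt(s,u,v)), s["frame"][v,u])
E
```

```text
tip [0.5413 0.1457 0.2685] [-0.1878  0.0352  0.2685] 0.0005306700133110835 rel tcp [ 0.1397 -0.0348 -0.0036]
pin root/bar [0.5082 0.1471 0.2703] [-0.1881  0.0683  0.2703] 0.000847241535017669 rel tcp [ 0.1394 -0.0017 -0.0018]
rear [ 0.4931 -0.11    0.27  ] [-0.1181  0.0008 -0.0021]
bore bottom [0.5808 0.1817 0.2662] [-0.15   -0.0025  0.2662] 0.006821825648423872 rel tcp [ 0.1776 -0.0725 -0.0059]
(405, 177) [-0.1899  0.0356  0.2729] [152 157 161]
(404, 175) [-0.1911  0.0404  0.275 ] [154 159 160]
(403, 171) [-0.1876  0.0565  0.2708] [155 160 163]
(402, 168) [-0.1876  0.0647  0.2726] [138 142 150]
```

Call:
{"fn": "step_arm", "kwargs": {
  "targets": [
    [5,-12,0,-0.2,1],
    [10,-24,0,-0.2,1],
    [16,-34,0,-0.2,1],
    [22,-41,0,-0.2,1],
    [22,-41,0,-0.2,1],
    [22,-41,0,-0.2,1],
    [22,-41,0,-0.2,1]
  ]
}}

```text
t: 7.1
eef_pos: [0.5241, 0.0491, 0.2721]
tool_rot: [0.0, 1.0, -0.024, -0.0]
contact_force: [-0.2, -0.5, -0.5]
gripper_width: 0.195
```

```bash
python3 - <<'E'
from st import *
st();snap(3)
crop(load("scene3"),395,150,455,210,10,"pics/s4.png");crop(load("top3"),230,150,290,210,10,"pics/t4.png")
E
```

```text
t 7.1 tcp [0.5241 0.0491 0.2721] az -2.7020240410944143 bin [-0.2851  0.0476  0.2721] F [-0.1969 -0.4975 -0.4945] M [-0.0658  0.0168  0.0021] 0.19534184142389702
```

View pics/s4.png

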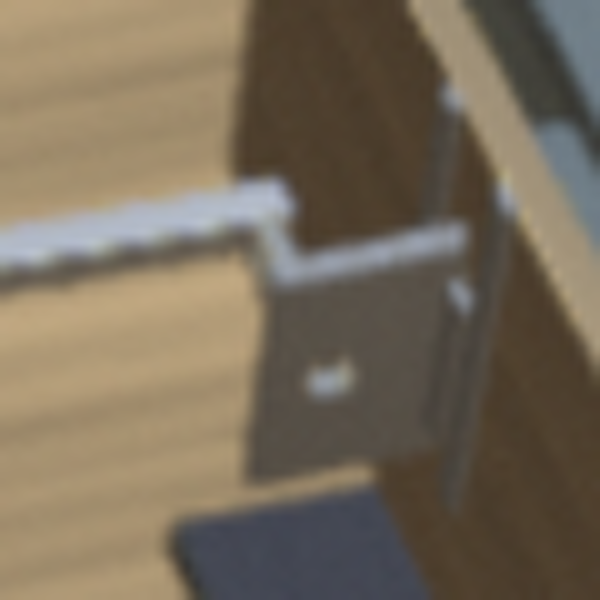

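View pics/t4.png

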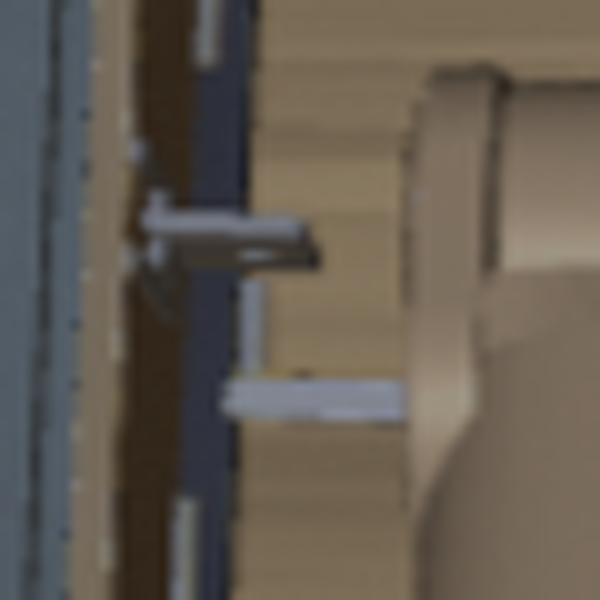

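```bash
python3 - <<'E'
from st import *
s,t=load("scene3"),load("top3")
W=lambda x,y,z:C*[1,1,0]+x*X+y*Y+np.array([0,0,z])
S=lambda p:((p-[395,150])+.5)*10-.5
T=lambda p:((p-[230,150])+.5)*10-.5
def arc(cx,cz,y,d,f):
    A=np.linspace(0,2*np.pi,9)[:-1]; return f(proj(d,[W(cx+.0065*np.cos(k),y,cz+.0065*np.sin(k)) for k in A]))
for cx,cz in((-.147,.268),(-.147,.265),(-.147,.271),(-.144,.268)):
    a=arc(cx,cz,-.003,s,S);b=arc(cx,cz,.003,s,S);c=arc(cx,cz,.003,t,T);e=arc(cx,cz,-.003,t,T)
    print(cx,cz,"scene front x",a[:,0].min(),a[:,0].max(),"y",a[:,1].min(),a[:,1].max(),"back y",b[:,1].min(),b[:,1].max(),"| top near x",c[:,0].min(),c[:,0].max(),"y",c[:,1].min(),c[:,1].max(),"far y",e[:,1].min(),e[:,1].max())
# pin prediction
tcp=B(np.array([.5241,.0491,.2721]))
for y in(.0,-.035+.0476,.03):
    print("pin axis",y,T(proj(t,W(tcp[0]+.1395,y,tcp[2]-.004)))[0],S(proj(s,W(tcp[0]+.1395,y,tcp[2]-.004)))[0])
# plate prediction corners
th=np.radians(3.7)
f=s["frame"][180:195,420:440].astype(int).sum(2)
print(f[4:12,2:14])
E
```

```text
-0.147 0.268 scene front x 303.3366541417514 355.7265886920818 y 359.97148776794813 395.7016577740286 back y 340.8393487723303 376.6206986763971 | top near x 238.991172856456 281.66928706871386 y 250.18872181400167 256.6716407278623 far y 230.5794208974869 237.23946158723533
-0.147 0.265 scene front x 301.443524565653 353.73527861185676 y 368.27105190284425 403.8611469745636 back y 349.15059276605047 384.79220334605526 | top near x 240.60121652541181 283.1888892352181 y 251.69538869827687 258.1508804490441 far y 232.12724927117205 238.75912016896376
-0.147 0.271 scene front x 305.2367694541091 357.72522511635725 y 351.63911761644084 387.5101412717488 back y 332.495379503829 368.41724213148507 | top near x 237.3742727874348 280.14321525054993 y 248.67561703354352 255.18613867403997 far y 229.02498033314043 235.71337109884365
-0.144 0.268 scene front x 315.4448677205057 367.7873215898917 y 357.72523463406924 393.45985482837546 back y 338.6078759813408 374.39350146695926 | top near x 229.14195635669228 271.8207247890781 y 249.88406939090947 256.3698160143933 far y 230.27501406223632 236.93788380095992
pin axis 0.0 [256.428  243.5007] [330.4169 367.0948]
pin axis 0.0126 [254.5759 284.5258] [311.7804 327.2441]
pin axis 0.03 [252.0053 341.2791] [286.4177 273.0586]
[[240 237 240 242 238 243 241 246 239 238 241 243]
 [233 243 235 242 242 239 240 272 246 242 242 243]
 [236 240 235 245 287 277 307 357 275 240 240 240]
 [232 232 235 282 387 415 427 418 315 244 238 236]
 [234 238 238 304 417 461 437 393 288 242 239 235]
 [238 240 237 262 329 350 330 291 251 235 235 238]
 [230 232 237 238 247 253 245 238 237 232 237 238]
 [232 232 235 233 235 236 236 232 230 234 237 233]]
```

Call:
{"fn": "step_arm", "kwargs": {
  "targets": [
    [0,1.5,0,0,1],
    [0,1.5,0,0,1],
    [3,1.5,0,0,1],
    [6,1.5,0,0,1],
    [8,1.5,0,0,1],
    [10,1.5,0,0,1],
    [12,1.5,0,0,1],
    [14,1.5,0,0,1],
    [14,1.5,0,0,1]
  ]
}}

```text
t: 7.95
eef_pos: [0.5385, 0.0475, 0.2723]
tool_rot: [0.0, 1.0, -0.023, 0.0]
contact_force: [-0.5, -0.5, -0.7]
gripper_width: 0.192
```

```bash
python3 - <<'E'
from st import *
st()
E
```

```text
t 7.95 tcp [0.5385 0.0475 0.2723] az -2.6742732596417547 bin [-0.2861  0.0331  0.2723] F [-0.5023 -0.5464 -0.7076] M [ 0.0258 -0.0124  0.0346] 0.19182021585921122
```

Call:
{"fn": "step_arm", "kwargs": {
  "targets": [
    [3,0,0,0,1],
    [6,0,0,0,1],
    [9,0,0,0,1],
    [12,0,0,0,1],
    [12,0,0,0,1],
    [12,0,0,0,1]
  ]
}}

```text
t: 8.45
eef_pos: [0.5503, 0.0468, 0.2722]
tool_rot: [0.0, 1.0, -0.023, -0.0]
contact_force: [-1.6, 0.4, -0.5]
gripper_width: 0.196
```

```bash
python3 - <<'E'
from st import *
st();snap(4)
crop(load("scene4"),395,150,455,210,10,"pics/s5.png")
E
```

```text
t 8.45 tcp [0.5503 0.0468 0.2722] az -2.683132299950293 bin [-0.2862  0.0214  0.2722] F [-1.5935  0.395  -0.5253] M [-0.0127  0.0017  0.0119] 0.19646031431073116
```

View pics/s5.png

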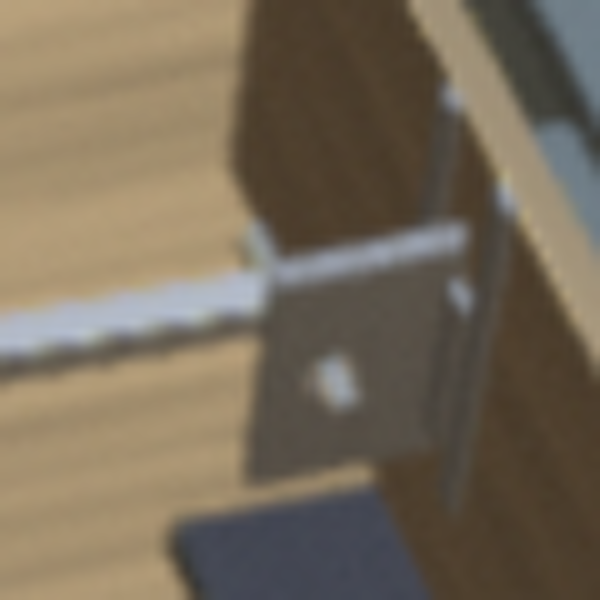

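```bash
python3 -c "
import numpy as np
for t in [3.5]+list(range(6,96,3)):
    r=np.radians(t);o=42*np.cos(r)+85.7*np.sin(r);u=85.7*np.cos(r)-42*np.sin(r);print(t,round(o-47.1,1),round(83-u,1))"
```

```text
3.5 0.1 0.0
6 3.6 2.2
9 7.8 4.9
12 11.8 7.9
15 15.6 11.1
18 19.3 14.5
21 22.8 18.0
24 26.1 21.8
27 29.2 25.7
30 32.1 29.8
33 34.8 34.0
36 37.3 38.4
39 39.5 42.8
42 41.5 47.4
45 43.2 52.1
48 44.7 56.9
51 45.9 61.7
54 46.9 66.6
57 47.6 71.5
60 48.1 76.5
63 48.3 81.5
66 48.3 86.5
69 48.0 91.5
72 47.4 96.5
75 46.6 101.4
78 45.5 106.3
81 44.1 111.1
84 42.5 115.8
87 40.7 120.5
90 38.6 125.0
93 36.3 129.4
```

First part of the pull, to about 30°, watching the force.

Call:
{"fn": "step_arm", "kwargs": {
  "targets": [
    [0,1.8,1,0,1],
    [0,3.6,2.2,0,1],
    [0,5.7,3.5,0,1],
    [0,7.8,4.9,0,1],
    [0,9.8,6.4,0,1],
    [0,11.8,7.9,0,1]
  ]
}}

```text
t: 9.05
eef_pos: [0.5496, 0.0354, 0.2642]
tool_rot: [-0.0, 1.0, -0.023, 0.0]
contact_force: [0.8, 4.5, -2.0]
gripper_width: 0.192
```

Call:
{"fn": "step_arm", "kwargs": {
  "targets": [
    [0,1.9,1.6,0,1],
    [0,3.8,3.2,0,1],
    [0,7.5,6.6,0,1],
    [0,11,10.1,0,1],
    [0,14.3,13.9,0,1],
    [0,17.4,17.8,0,1],
    [0,20.3,21.9,0,1]
  ]
}}

```text
t: 9.63
eef_pos: [0.5486, 0.015, 0.2422]
tool_rot: [-0.0, 1.0, -0.023, -0.0]
contact_force: [0.5, 4.8, 0.4]
gripper_width: 0.191
```

```bash
python3 - <<'E'
from st import *
st();snap(5)
crop(load("scene5"),340,110,480,230,5,"pics/s6.png")
E
```

```text
t 9.6333 tcp [0.5486 0.015  0.2422] az -2.6540254179246388 bin [-0.318   0.0215  0.2422] F [0.4951 4.7958 0.4403] M [ 1.1808 -0.1484  0.0547] 0.19121449228723844
```

View pics/s6.png

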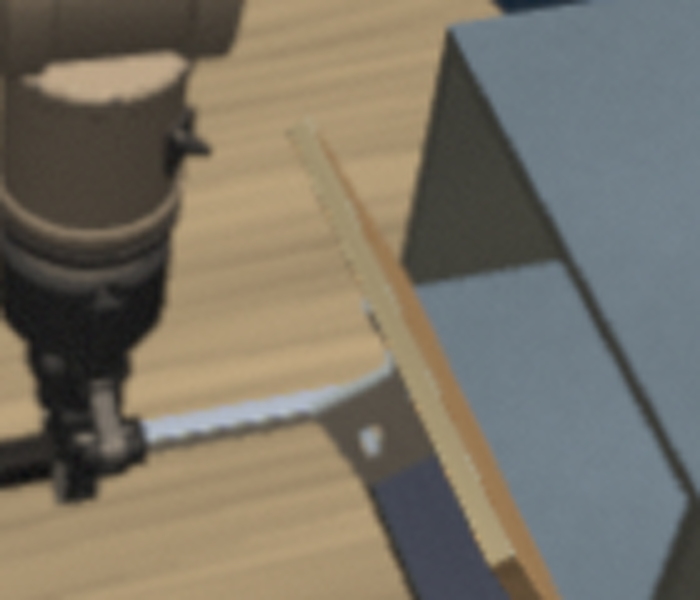

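Call:
{"fn": "step_arm", "kwargs": {
  "targets": [
    [0,1.3,2,0,1],
    [0,2.7,4.2,0,1],
    [0,5.2,8.6,0,1],
    [0,7.4,13,0,1],
    [0,9.4,17.6,0,1],
    [0,11.1,22.3,0,1],
    [0,12.6,27.1,0,1],
    [0,13.8,31.9,0,1],
    [0,14.8,36.8,0,1],
    [0,15.5,41.7,0,1],
    [0,16,46.7,0,1]
  ]
}}

```text
t: 10.65
eef_pos: [0.5479, -0.0017, 0.1953]
tool_rot: [0.0, 1.0, -0.024, 0.0]
contact_force: [-0.4, 3.0, 1.3]
gripper_width: 0.192
```

```bash
python3 - <<'E'
from st import *
st();snap(6)
crop(load("scene6"),320,110,480,250,5,"pics/s7.png")
E
```

```text
t 10.65 tcp [ 0.5479 -0.0017  0.1953] az -2.70246295998031 bin [-0.3348  0.0214  0.1953] F [-0.3871  3.0358  1.3381] M [ 0.7627 -0.0368  0.0608] 0.1921108765130717
```

View pics/s7.png

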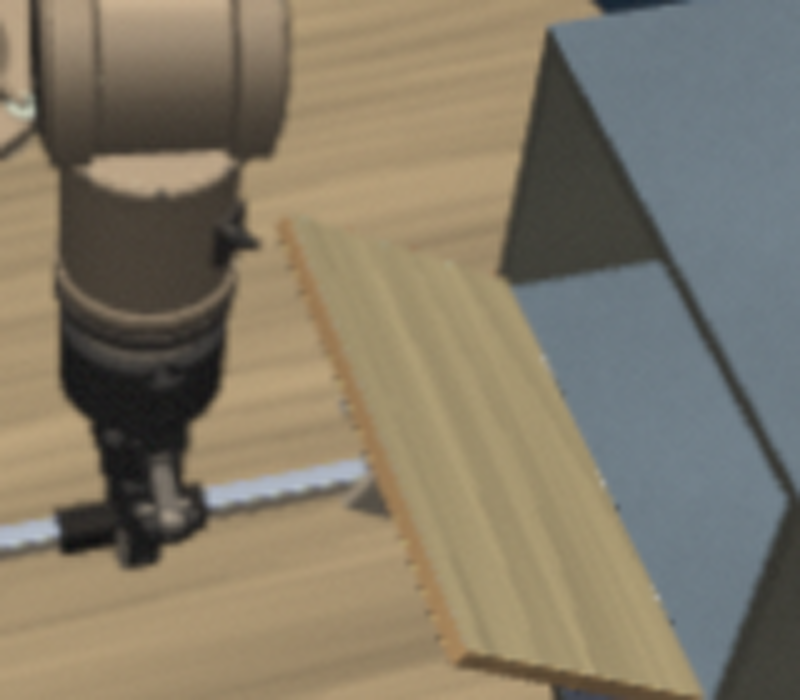

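Call:
{"fn": "step_arm", "kwargs": {
  "targets": [
    [0,0.1,2.5,0,1],
    [0,0.2,5,0,1],
    [0,0.2,10,0,1],
    [0,-0.1,15,0,1],
    [0,-0.7,20,0,1],
    [0,-1.5,24.9,0,1],
    [0,-2.6,29.8,0,1],
    [0,-4,34.6,0,1],
    [0,-5.6,39.3,0,1]
  ]
}}

```text
t: 11.5
eef_pos: [0.5481, 0.0043, 0.1559]
tool_rot: [0.0, 1.0, -0.023, -0.0]
contact_force: [-0.2, -1.5, 0.9]
gripper_width: 0.193
```

Call:
{"fn": "step_arm", "kwargs": {
  "targets": [
    [0,-0.9,2.3,0,1],
    [0,-1.8,4.7,0,1],
    [0,-2.8,7,0,1],
    [0,-3.9,9.2,0,1]
  ]
}}

```text
t: 11.83
eef_pos: [0.5482, 0.0083, 0.1471]
tool_rot: [0.0, 1.0, -0.023, -0.0]
contact_force: [0.0, -1.6, -0.4]
gripper_width: 0.191
```

```bash
python3 - <<'E'
from st import *
st();snap(7)
crop(load("scene7"),320,110,480,250,5,"pics/s8.png")
E
```

```text
t 11.8333 tcp [0.5482 0.0083 0.1471] az -2.6729663203993876 bin [-0.3247  0.0215  0.1471] F [ 0.0207 -1.5579 -0.4178] M [-0.2284  0.0273 -0.029 ] 0.19142104193307227
```

View pics/s8.png

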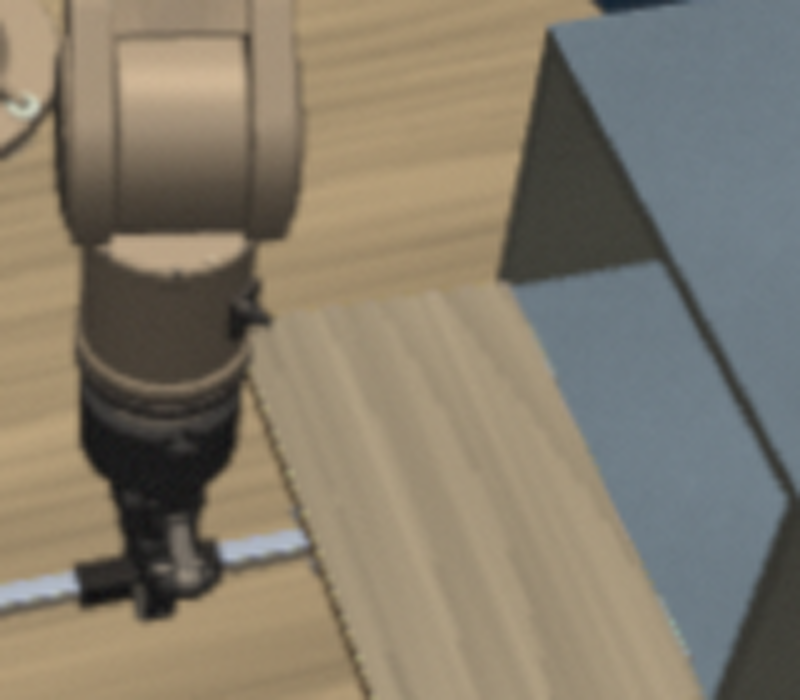

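```bash
cat >> st.py <<'E'
def hatch(k):
    from numpy.linalg import lstsq
    for n in("scene","top"):
        d=load(f"{n}{k}"); z=d["z_map"]; vv,uu=np.mgrid[0:400:1,0:640:1]
        m=np.zeros((400,640),bool)
        m[150:310,380:480]=1 if n=="scene" else 0
        if n=="top": m[100:240,180:300]=1
        m&=z>0
        uv=np.c_[uu[m],vv[m]].astype(float)
        p=cv2.undistortPoints(uv[:,None],K(d),d["distortion"])[:,0]
        Pc=np.c_[p,np.ones(len(p))]*z[m][:,None]; W=(Pc-d["t"])@d["R"]
        b=np.c_[(W-C)@X,(W-C)@Y,W[:,2]]
        s=(b[:,0]<-.12)&(b[:,0]>-.245)&(b[:,1]>-.13)&(b[:,1]<.12)&(b[:,2]>.16)&(b[:,2]<.30)
        b=b[s]
        if len(b)<50: print(n,"few",len(b)); continue
        c=lstsq(np.c_[b[:,0],np.ones(len(b))],b[:,2],rcond=None)[0]
        r=b[:,2]-c[0]*b[:,0]-c[1]; g=abs(r)<.006
        c=lstsq(np.c_[b[g,0],np.ones(g.sum())],b[g,2],rcond=None)[0]
        print(n,len(b),g.sum(),"hatch deg below upright",90-np.degrees(np.arctan(-c[0])),"z at -0.1",c[1]-.1*c[0],"z at -.2",c[1]-.2*c[0])
E
python3 - <<'E'
from st import *
hatch(6);hatch(7)
E
```

```text
scene 3245 2524 hatch deg below upright 59.434281440009386 z at -0.1 0.18821664304825345 z at -.2 0.24727574784259299
top 2728 2453 hatch deg below upright 59.12065170284471 z at -0.1 0.1885932276068268 z at -.2 0.24839304898443493
scene 3989 3981 hatch deg below upright 87.26329470369348 z at -0.1 0.18483751160323017 z at -.2 0.18961759913958792
top 2763 2590 hatch deg below upright 87.92104663628385 z at -0.1 0.18614779530752687 z at -.2 0.18977784663983108
```

Call:
{"fn": "step_arm", "kwargs": {
  "targets": [
    [0,-0.4,1,0,1],
    [0,-0.8,2,0,1],
    [0,-0.8,2,0,1]
  ]
}}

```text
t: 12.18
eef_pos: [0.5483, 0.0094, 0.1452]
tool_rot: [-0.0, 1.0, -0.023, -0.0]
contact_force: [-0.5, 0.3, -1.2]
gripper_width: 0.188
```

Call:
{"fn": "step_arm", "kwargs": {
  "targets": [
    [0,-0.4,1,0,1],
    [0,-0.8,2,0,1],
    [0,-0.8,2,0,1]
  ]
}}

```text
t: 12.43
eef_pos: [0.5484, 0.0101, 0.1432]
tool_rot: [-0.0, 1.0, -0.023, 0.0]
contact_force: [-0.2, 0.4, -0.6]
gripper_width: 0.193
```

```bash
python3 - <<'E'
from st import *
st();snap(8);hatch(8)
crop(load("scene8"),300,160,420,260,6,"pics/s9.png")
E
```

```text
t 12.4333 tcp [0.5484 0.0101 0.1432] az -2.6716672226190963 bin [-0.3229  0.0214  0.1432] F [-0.1532  0.3834 -0.5962] M [ 0.0545 -0.0558 -0.0272] 0.19282749268529412
scene 4050 4042 hatch deg below upright 89.87288758751708 z at -0.1 0.1847706996098458 z at -.2 0.18499255298562217
top 2744 2565 hatch deg below upright 90.08809382239802 z at -0.1 0.18608758457646482 z at -.2 0.18593383173015682
```

View pics/s9.png

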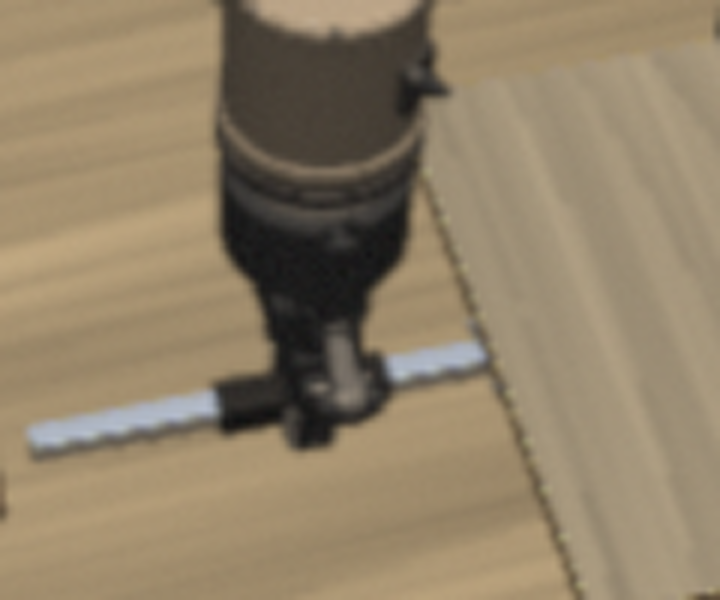

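Call:
{"fn": "step_arm", "kwargs": {
  "targets": [
    [0,-0.2,1,0,1],
    [0,-0.2,1,0,1],
    [0,-0.4,2,0,1],
    [0,-0.4,2,0,1]
  ]
}}

```text
t: 12.87
eef_pos: [0.5485, 0.0101, 0.1414]
tool_rot: [-0.0, 1.0, -0.024, 0.0]
contact_force: [-2.1, -2.3, 3.1]
gripper_width: 0.195
```

```bash
python3 - <<'E'
from st import *
st();snap(9);hatch(9)
crop(load("scene9"),300,160,420,260,6,"pics/s10.png")
E
```

```text
t 12.8667 tcp [0.5485 0.0101 0.1414] az -2.699578630605661 bin [-0.323   0.0213  0.1414] F [-2.0969 -2.2662  3.092 ] M [0.1207 0.0772 0.0559] 0.19472965985421875
scene 4048 4039 hatch deg below upright 89.85457659686715 z at -0.1 0.18475254920241393 z at -.2 0.18500636146684935
top 2741 2588 hatch deg below upright 89.87976013780187 z at -0.1 0.18577236291390217 z at -.2 0.18598222137072776
```

Call:
{"fn": "step_arm", "kwargs": {
  "targets": [
    [0,1,-1.5,0,1],
    [0,2,-3,0,1],
    [0,2,-3,0,1],
    [0,2,-3,0,1]
  ]
}}

```text
t: 13.3
eef_pos: [0.5482, 0.0085, 0.1442]
tool_rot: [-0.0, 1.0, -0.023, -0.0]
contact_force: [-0.8, 0.5, -2.0]
gripper_width: 0.191
```

```bash
python3 - <<'E'
from st import *
st()
E
```

```text
t 13.3 tcp [0.5482 0.0085 0.1442] az -2.6621018664380833 bin [-0.3246  0.0216  0.1442] F [-0.7983  0.5285 -2.0141] M [-0.0047  0.0018 -0.0299] 0.1909221054816341
```

Call:
{"fn": "step_arm", "kwargs": {
  "targets": [
    [-3,0,0,0,1],
    [-6,0,0,0,1],
    [-9,0,0,0,1],
    [-9,0,0,0,1]
  ]
}}

```text
t: 13.63
eef_pos: [0.5383, 0.0088, 0.1441]
tool_rot: [-0.0, 1.0, -0.023, -0.001]
contact_force: [0.4, 0.3, -1.0]
gripper_width: 0.193
```

Call:
{"fn": "step_arm", "kwargs": {
  "targets": [
    [-4,0,0,0,1],
    [-8,0,0,0,1],
    [-14,0,0,0,1],
    [-22,0,0,0,1],
    [-32,0,0,0,1],
    [-40,5,0,0,1],
    [-40,30,0,0,1],
    [-40,65,0,0,1],
    [-40,100,0,0,1],
    [-40,100,0,0,1],
    [-40,100,0,0,1],
    [-40,100,0,0,1]
  ]
}}

```text
t: 14.63
eef_pos: [0.4941, -0.0892, 0.1443]
tool_rot: [-0.0, 1.0, -0.024, -0.0]
contact_force: [-0.2, 1.9, -1.5]
gripper_width: 0.194
```

```bash
python3 - <<'E'
from st import *
st();snap(10);hatch(10)
crop(load("scene10"),260,150,460,290,4,"pics/s11.png")
crop(load("top10"),260,150,420,270,5,"pics/t11.png")
E
```

```text
t 14.6333 tcp [ 0.4941 -0.0892  0.1443] az -2.7258470374967154 bin [-0.4248  0.0708  0.1443] F [-0.2059  1.8578 -1.5158] M [ 0.013  -0.0139  0.0228] 0.19358678096811396
scene 4034 4025 hatch deg below upright 89.90018261394482 z at -0.1 0.18481427656319052 z at -.2 0.1849884909431806
top 2979 2765 hatch deg below upright 89.8926985831643 z at -0.1 0.18583890858095717 z at -.2 0.1860261851014823
```

View pics/s11.png

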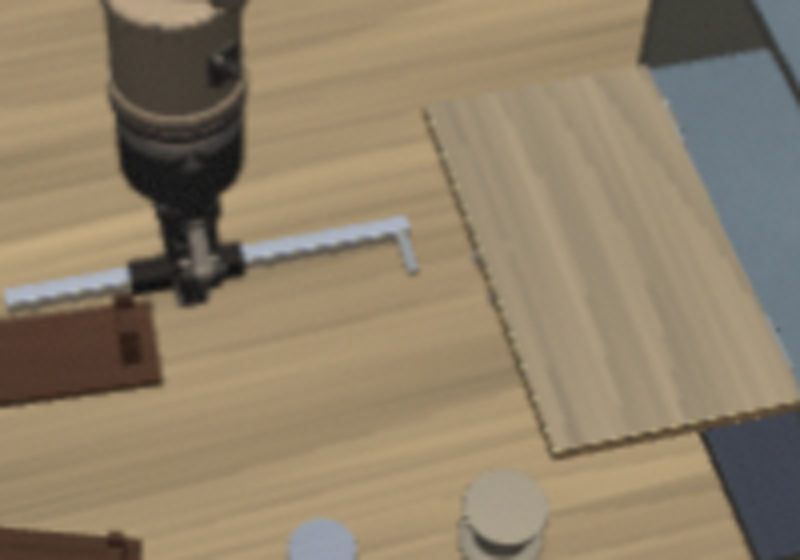

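View pics/t11.png

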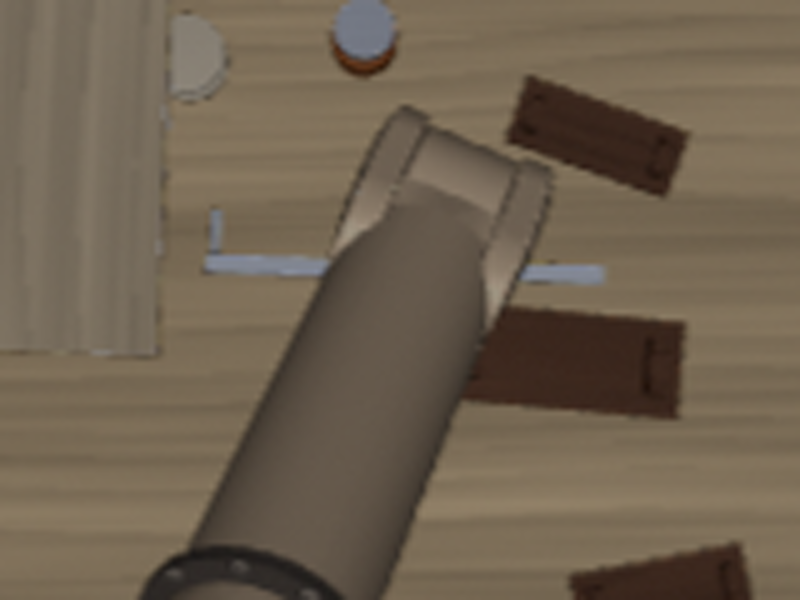

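Unhooked, the hatch stays level. Check the pole's pose in the hand before laying it down.

```bash
python3 - <<'E'
from st import *
from scipy.optimize import least_squares
s,t=load("scene10"),load("top10")
P=lambda x,y:(260+(x+.5)/4-.5,150+(y+.5)/4-.5)
Q=lambda x,y:(260+(x+.5)/5-.5,150+(y+.5)/5-.5)
obs=[(140,-36,0,(412,269),(216,212)),(-116,0,0,(10,299),(605,274)),(140,0,4,(403,224),(215,263)),(-37,0,0,(131,277),None),(37,0,0,(243,258),None)]
for o in obs:
    if o[4]: print(o[:3],tri(s,P(*o[3]),t,Q(*o[4])))
def res(p):
    a,b=p[3],p[4];r=[]
    ex=np.array([np.cos(a)*np.cos(b),np.sin(a)*np.cos(b),np.sin(b)]);ey=np.array([-np.sin(a),np.cos(a),0]);ez=np.cross(ex,ey)
    for x,y,z,ps,pt in obs:
        W=p[:3]+(x*ex+y*ey+z*ez)/1e3
        r+=list(proj(s,W)[0]-P(*ps))
        if pt: r+=list(proj(t,W)[0]-Q(*pt))
    return r
r=least_squares(res,[.494,-.09,.14,1.5,0]);print(r.x,np.degrees(r.x[3:]),r.fun)
# rest location: block/base-board corners
r0=load("top0")
E
```

```text
(140, -36, 0) (array([0.5348, 0.0482, 0.1429]), np.float64(0.001582995451681364))
(-116, 0, 0) (array([ 0.4893, -0.2045,  0.1458]), np.float64(0.002940814396504979))
(140, 0, 4) (array([0.5012, 0.051 , 0.1467]), np.float64(0.002405288637717594))
[ 0.494  -0.0891  0.1434  1.5276 -0.0103] [87.525  -0.5906] [ 0.8158  0.4757 -0.0609 -0.2523 -0.7632  0.2329 -0.3294  0.0688 -0.6983
 -0.1334 -0.2751  0.2781 -0.158   0.041   0.3212 -0.4732]
```

Call:
{"fn": "step_arm", "kwargs": {
  "targets": [
    [-12,25,0,0.8,1],
    [-25,50,0,1.6,1],
    [-38,76,5,2.4,1],
    [-50.7,103,15,3.3,1],
    [-50.7,103,35,3.3,1],
    [-50.7,103,50,3.3,1],
    [-50.7,103,50,3.3,1],
    [-50.7,103,50,3.3,1],
    [-50.7,103,50,3.3,1]
  ]
}}

```text
t: 15.48
eef_pos: [0.44, -0.1891, 0.0948]
tool_rot: [-0.0, 0.999, -0.051, 0.0]
contact_force: [0.9, -0.0, -2.0]
gripper_width: 0.189
```

```bash
python3 - <<'E'
from st import *
st();snap(11)
crop(load("scene11"),190,160,350,280,5,"pics/s12.png")
E
```

```text
t 15.4833 tcp [ 0.44   -0.1891  0.0948] az -5.872392111175006 bin [-0.5273  0.1199  0.0948] F [ 0.8581 -0.0126 -2.0342] M [ 0.0226 -0.0052 -0.0395] 0.1885396957445176
```

View pics/s12.png

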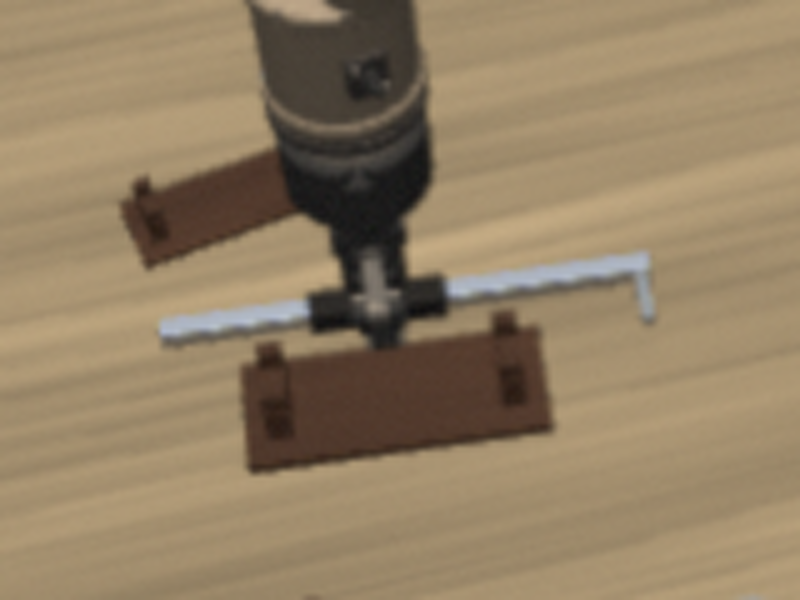

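Call:
{"fn": "step_arm", "kwargs": {
  "targets": [
    [-1.5,0.5,8,0.2,1],
    [-1.5,0.5,20,0.2,1],
    [-1.5,0.5,32,0.2,1],
    [-1.5,0.5,42,0.2,1],
    [-1.5,0.5,47,0.2,1],
    [-1.5,0.5,49,0.2,1],
    [-1.5,0.5,49,0.2,1]
  ]
}}

```text
t: 16.17
eef_pos: [0.4372, -0.1902, 0.0445]
tool_rot: [-0.0, 0.999, -0.054, -0.001]
contact_force: [-0.4, -0.1, -1.3]
gripper_width: 0.191
```

Call:
{"fn": "step_arm", "kwargs": {
  "targets": [
    [0,0,1,0,1],
    [0,0,2,0,1],
    [0,0,2,0,1],
    [0,0,2,0,1]
  ]
}}

```text
t: 16.5
eef_pos: [0.4379, -0.1901, 0.0435]
tool_rot: [-0.0, 0.999, -0.054, 0.0]
contact_force: [-0.0, -0.5, -0.9]
gripper_width: 0.188
```

```bash
python3 - <<'E'
from st import *
st()
E
```

```text
t 16.5 tcp [ 0.4379 -0.1901  0.0435] az -6.1693663239623335 bin [-0.5284  0.1219  0.0435] F [-0.0309 -0.5113 -0.8679] M [-0.0498 -0.0091  0.0071] 0.187625943633985
```

Call:
{"fn": "step_arm", "kwargs": {
  "targets": [
    [0,0,0.7,0,1],
    [0,0,0.7,0,1],
    [0,0,0.7,0,0.75],
    [0,0,0.7,0,0.7],
    [0,0,0.7,0,0.6],
    [0,0,0.7,0,0.4],
    [0,0,0.7,0,0.2],
    [0,0,0.7,0,0],
    [0,0,0.7,0,0],
    [0,0,0.7,0,0],
    [0,0,0.7,0,0],
    [0,0,0.7,0,0]
  ],
  "newtons": 30
}}

```text
t: 17.5
eef_pos: [0.4377, -0.1901, 0.0426]
tool_rot: [-0.0, 0.999, -0.054, -0.0]
contact_force: [-0.0, 0.7, -0.6]
gripper_width: 1.0
```

Call:
{"fn": "step_arm", "kwargs": {
  "targets": [
    [0,0,-10,0,0],
    [0,0,-25,0,0],
    [0,0,-50,0,0],
    [0,0,-85,0,0],
    [0,0,-120,0,0],
    [0,0,-120,0,0]
  ]
}}

```text
t: 18.0
eef_pos: [0.4405, -0.1919, 0.1682]
tool_rot: [0.0, 0.999, -0.054, 0.004]
contact_force: [0.7, 0.1, -0.2]
gripper_width: 1.0
```

```bash
python3 - <<'E'
from st import *
st();snap(12);hatch(12)
crop(load("scene12"),190,140,350,270,5,"pics/s13.png");crop(load("top12"),320,150,450,290,5,"pics/t13.png")
cv2.imwrite("pics/full12.png",load("scene12")["frame"][:,:,::-1])
E
```

```text
t 18.0 tcp [ 0.4405 -0.1919  0.1682] az -6.2453099433213035 bin [-0.53    0.1193  0.1682] F [ 0.6968  0.0811 -0.1783] M [-0.0602 -0.0369 -0.03  ] 0.9995055349511551
scene 4034 4023 hatch deg below upright 89.87175131805807 z at -0.1 0.1847840518841764 z at -.2 0.1850078884341262
top 2968 2781 hatch deg below upright 89.80396529595825 z at -0.1 0.18575636793600894 z at -.2 0.18609851437447283
```

View pics/s13.png

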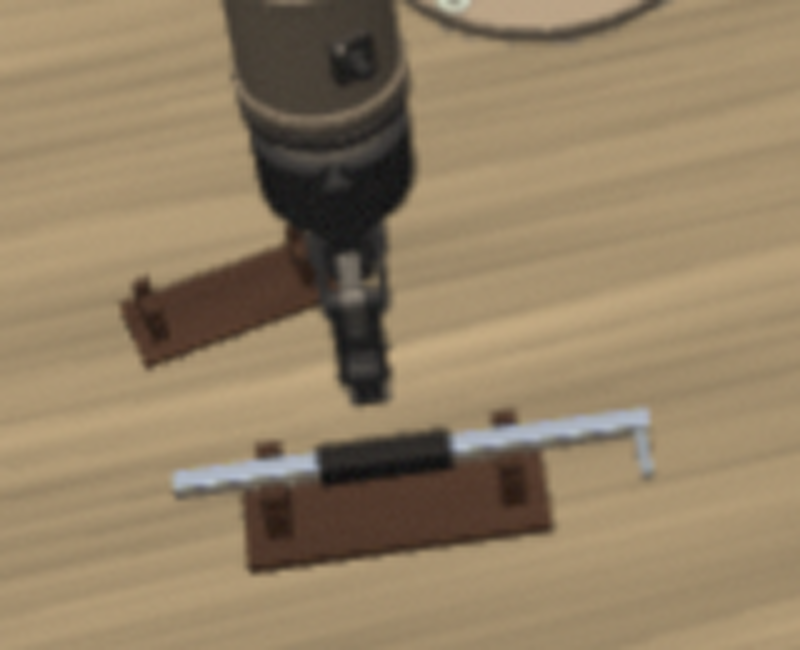

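View pics/full12.png

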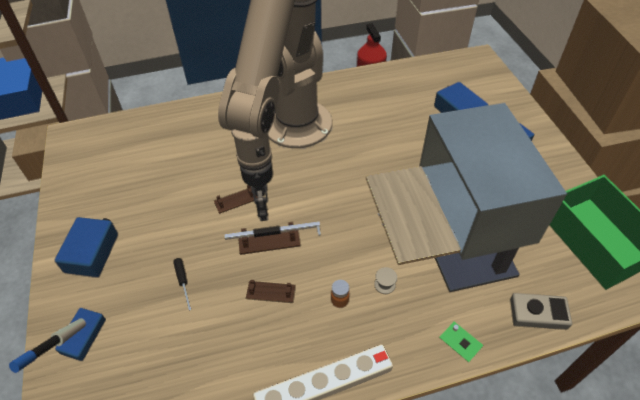

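```bash
python3 - <<'E'
from st import *
a,b=load("scene0"),load("scene12")
for n,(x0,y0,x1,y1) in dict(pole=(222,218,325,255),jar=(325,275,356,310),spool=(370,262,402,298),driver=(170,252,196,315)).items():
    A,Bm=[d["frame"][y0:y1,x0:x1].astype(np.float32).mean(2) for d in(a,b)]
    print(n,cv2.phaseCorrelate(A,Bm)[0],"mean absdiff",abs(A-Bm).mean(),"dz mm",1e3*np.median(abs(a["z_map"]-b["z_map"])[y0:y1,x0:x1]))
for u,v in((240,235),(290,229),(310,226)): print(zpt(a,u,v),zpt(b,u,v))
bot.hand_in()
E
```

```text
pole (-0.0015868455317900043, -0.23048259631522683) mean absdiff 5.2355466 dz mm 3.0983686
jar (-0.08731310802762238, 0.027854479508036434) mean absdiff 1.0688175 dz mm 2.3987293
spool (-0.09899923178563697, 0.015216999281431498) mean absdiff 1.6637731 dz mm 2.7496219
driver (0.48381863749133025, -0.047092667992799875) mean absdiff 1.060236 dz mm 2.465427
[ 0.4335 -0.264   0.0444] [ 0.4343 -0.2639  0.0455]
[ 0.4527 -0.1285  0.0464] [ 0.4527 -0.1285  0.0463]
[ 0.4594 -0.0737  0.0484] [ 0.4556 -0.0729  0.0431]
the job is handed in; nothing more can be done
```

The hatch is fully down, opened with the hook pole, and the pole is back in its rest. I handed the job in at about 18 s of the 72 s allowed.

**How it went:**
- I gripped the pole on its sleeve, in the largest of the three rests.
- I measured the eye hole at bin x −147 mm, 268 mm above the bench, and put the pin through it. About 1.6 N was felt as it went in.
- I drew the hatch down along its arc. The readings I took showed at most about 5 N, including a light press of about 4 N against the stop.
- I centred the pin in the hole, drew it out freely, laid the pole back in the same rest, let go and moved clear.

**Last checks:**
- **Hatch:** 89.8–89.9° from upright by depth in both cameras. It did not move when pressed further, so it is against its stop, and it stayed there after unhooking.
- **Pole:** seated in both notches, within about 0.2 pixel (under 1 mm) of its first image. One depth point near the front end differed by 4–5 mm, probably because that pixel lies on the bar's edge.
- **Jar and spool:** shifts of about 0.1 pixel at most, so unmoved.
- **Screwdriver:** image matching gave a shift of 0.48 pixel (about 1 mm). The picture difference there was no more than around the jar, and the arm never went near it, so I take this as noise.

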